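# Set a click-screw table clamp over a box section

### The arm

A 6-joint arm with a two-finger parallel gripper is mounted at the origin on the work surface. World frame = base frame: x ahead of the robot, y to its left, z up, the work surface at z = 0. Lengths are in m, angles in degrees, forces in N, time in s.
With the tool pointing down it reaches from about 0.375 to 0.9 m from the base axis. Payload 3.1 kg.
Tool frame: the origin (TCP) lies on the centre line of the jaws, within the pads' length; the fingertips stand 25 mm ahead of it and the grasp point (between the pads) lies 6 mm ahead of it; z points along the fingers, y is the line along which they close (so a half turn about z gives the same grasp; the last joint's range is limited). The gripper opens to 87 mm and grips with 3 to 60 N. Pads are 19 mm wide; open, the fingers measure 117 mm over their backs; the gripper's body (75 mm by 190 mm) begins 51 mm behind the grasp point.
Start: joints at [-74.57, 30.224, 82.088, -0, 67.689, -10.227], TCP at [0.271, -0.563, 0.248] pointing down, gripper open.
Joint ranges: [-176.69, 176.69], [-43.24, 126.21], [12.49, 139.97], [-82, 262], [0, 151.66], [-163.58, 163.58]. Speed limits (degrees/s): [159.86, 159.86, 180, 180, 180, 180].

### API

Orientations are given as a 3x3 rotation matrix whose columns are the frame's x, y, z axes.
In Python, from rig import read_state, capture, camera_params, hand_in gives the robot as it stands.
- The arm moves only by the tool apply_moves, never from a script. Its argument "rows" is a list of rows, each an object of numbers: "x", "y", "z": the shift along the tool's x, y, z in mm; "rx", "ry", "rz": the turn, a rotation vector about the tool's x, y, z in units of 6 degrees (1.0 is 6 degrees); "claw": the closure in counts, from 0 (fully open) to 255 (shut). A call has 1 to 10 rows; each row is the pose to reach, as a shift and turn from the pose commanded when the call began, along the tool's axes at that moment; what a row does not reach only later rows make up. A row lasts 1/8 s, in which the tool goes at most 62.5 mm and 10.7 degrees, less where a joint would pass 70% of its speed; a pose out of reach is approached as far as the arm can. A call with a gripper value outside its range is refused whole. The fingers move at their own pace and stop on an object; the grip force is fixed at half the most. Time passes only in rows, so rows that repeat a pose let the fingers close. It gives the time, the measured TCP pose, the force, the opening and the grip force at its end, in the units of the state.
- read_state(): the state, without advancing time (a new reading comes with each control period).
- capture(name): name is "scene" or "top" or "wrist"; returns (picture, depth): 480x640x3 uint8, red, green, blue; 480x640 float32, m along the optical axis (not along the pixel's ray), 0 where there is no reading.
- camera_params(name): a dict with "fx", "fy", "cx", "cy" (pixels), "D" ([k1, k2, p1, p2, k3] as OpenCV has them; the pictures are not rectified), "xyz" and "orientation" of the camera in the world. Camera axes: x right, y up, looking along -z (the intrinsics and any distortion apply to the point x, -y, -z); pixel columns grow to the right and rows downward; lengths in m; the calibration is good to about 2 mm. A picture is of the moment at which its call begins: read the wrist's pose just before it. camera_params takes no time and is no camera call; for the wrist camera it gives the pose at the moment of the call.
- hand_in(): hands the job in; it is judged then, once.
The state is a dict: "time_s": time; "joint_positions": joint angles; "qvel": joint speeds; "tau": joint torques, N m; "position": TCP position; "tcp_rot": TCP orientation; "force": force on the tool from outside, world axes, zero at the start; "moment": the same for the moment, N m; "opening": opening from 0.0 (shut) to 1.0 (fully open); "grasp_force": force on a finger pad.
Only numpy, scipy, OpenCV 4.12 (cv2) and the standard library are available. Lean on these libraries where they do the work, as an engineer would, in place of code of your own. Each camera call takes 0.05 s, during which the arm holds its last target. There are 200 camera calls.

### The job

Set the table clamp to a sliding fit on the piece of box section that lies under its foot: push the ball lever round clockwise, seen from above, until the force tab pops out of the back of the clamp, and stop at that very click, not one further. Then push the lever back exactly four clicks, so the foot stands just clear of the steel, and leave it resting in that click. Do not shift any of the steel pieces, the corner magnet or the tin.

Things in the scene. Friction and masses are not known exactly. Their poses are not given: they have to be found in the camera images.
- clamp: grey screw clamp bolted to the table. Origin on the table under the vertical screw axis. Column 92 to 132 mm along its +x on a base plate 70 x 110 mm; a head 44 mm wide, its top 100 mm above the table, reaches from the column to 25 mm past the axis; on the axis a round boss, 52 mm diameter, top 116 mm, carries the lever's hub (28 mm diameter, top 156 mm)
- axis (a point): on the screw axis at the lever bar's mid height (142 mm over the table). The lever clicks every 30 degrees about it and rests only in a click; leaving one takes about 0.3 N m (5 N of push at 60 mm) either way, and past half-way it jumps to the next click by itself. Clockwise from above lowers the foot 2 mm a click; more than a turn may be needed. At the start the foot is clear of the steel
- ball (a point): centre of the black ball (28 mm diameter) on the end of the lever, 94 mm from the axis and level with point axis. The lever is a level round steel bar of 12 mm diameter from hub to ball. Fingertips can push its side all the way round: there is 42 mm from the bar's centre down to the head's top. Lever and sleeve are sprung: under the set force they rise together, 1 to 2 mm at the click that pops the tab
- foot (a point): centre of the underside of the black foot (29 mm diameter) of the bright sleeve (30 mm diameter) that comes down out of the clamp's head on the screw axis, 2 mm a click
- tab (a joint): force tab, a bright tongue 30 x 8 mm in the back (+x) face of the clamp's head, 85 mm over the table: 0 = flush. It stays flush until the foot presses with the set force (about 14 N) and pops out about 12 mm (0.012) at the click that reaches it; it goes in again when the force is taken off. One click too many drives it out to about 27 mm
- tube_low: loose steel box section, 50 mm (x) x 160 mm (y), 20 mm high, origin at the centre of its underside. One of the three box sections, any of them, lies under the clamp's foot; the others lie near by
- tube_mid: the same, 30 mm high
- tube_high: the same, 40 mm high
- magnet: red corner magnet, about 75 x 75 x 16 mm, loose; leave it alone; origin at the centre of its underside
- tin: white spray tin, 60 mm diameter, 110 mm high, loose; leave it alone; origin at the centre of its underside
Things that resemble listed ones, but are neither listed nor needed, are in the scene too. Leave any blue, green or turquoise look-alike of the tube_mid alone.

How it is judged:
By the outcome, as a careful person would: the job done as asked, in the order asked, and still so for the second after the job is handed in, with the robot touching nothing.
It also fails if it takes over 67 s, if anything falls off the work surface, if the arm or the gripper's body presses on something with over 40 N, if the wrist force passes 120 N, or if a joint passes its speed limit or range.

## Working session

There is one attempt and no reset: what is moved stays moved. The work goes in short steps, Python scripts to look and compute and a tool call to move; the robot and the scene stay as the last step left them, time stands still between calls to the robot, and variables do not carry over. Pictures are saved under pics/ and viewed, at most 10 in all, crops included, and the job is handed in when it is done.

Besides the shell and the picture viewer there is one more tool, called after "Request:" as name([rows], argument=value, ...), one row to a line, values as JSON. apply_moves: Moves the arm, as the interface text tells. Its arguments: {"type":"object","properties":{"rows":{"type":"array"}},"required":["rows"]}

```bash
mkdir -p pics; cat > h.py <<'E'
import numpy as np,cv2
from rig import *
def cap(n,save=None):
    p=camera_params(n); im,d=capture(n)
    if save: cv2.imwrite('pics/'+save,cv2.cvtColor(im,cv2.COLOR_RGB2BGR))
    return im,d,p
def ray(p,u,v):
    K=np.array([[p['fx'],0,p['cx']],[0,p['fy'],p['cy']],[0,0,1.]])
    a=cv2.undistortPoints(np.array([[[u,v]]],float),K,np.array(p['D'],float))[0,0]
    return np.array(p['xyz']),np.array(p['orientation'])@np.array([a[0],-a[1],-1.])
def onz(p,u,v,z):
    o,r=ray(p,u,v); return o+r*(z-o[2])/r[2]
def pt(p,d,u,v):
    o,r=ray(p,u,v); return o+r*d[v,u]
E
python3 - <<'E'
from h import *
a,_,p=cap('top','t0.png'); b,_,q=cap('scene','s0.png')
print(p,q); print(read_state())
E
```

```text
{'fx': 470.9584650026426, 'fy': 470.9584650026426, 'cx': 322.8707104887295, 'cy': 244.7777081937536, 'D': array([-0.05070383,  0.        ,  0.        ,  0.        ,  0.        ]), 'xyz': array([0.45474575, 0.0486587 , 1.06690193]), 'orientation': array([[ 0.01768751,  0.99609826, -0.0864604 ],
       [-0.9997273 ,  0.01893788,  0.01366295],
       [ 0.01524702,  0.08619516,  0.99616159]])} {'fx': 484.10182180129107, 'fy': 484.10182180129107, 'cx': 324.39743447261577, 'cy': 239.9136384671884, 'D': array([-0.12850036,  0.        ,  0.        ,  0.        ,  0.        ]), 'xyz': array([1.32838061, 0.39220069, 0.86980758]), 'orientation': array([[-0.39145886, -0.60183577,  0.69609889],
       [ 0.9201915 , -0.25376249,  0.29808088],
       [-0.00275194,  0.75723068,  0.65314173]])}
{'time_s': 0.1, 'joint_positions': array([-7.45720380e+01,  3.02741615e+01,  8.21507038e+01, -1.91608538e-04,
        6.76897109e+01, -1.02264148e+01]), 'qvel': array([ 0.03526113, -0.17501282, -0.08015515,  0.00273461, -0.07753827,
       -0.06349472]), 'tau': array([ 1.11925413e-04, -4.40985954e+01, -1.77150607e+01,  6.35981304e-02,
        5.33795287e-02, -3.95259497e-05]), 'position': array([ 0.27045311, -0.56275723,  0.24665464]), 'tcp_rot': array([[ 9.01421591e-01,  4.32942063e-01, -5.34963879e-04],
       [ 4.32942250e-01, -9.01419600e-01,  1.92684860e-03],
       [ 3.51986881e-04, -1.96851139e-03, -9.99998001e-01]]), 'force': array([-0.41671305, -0.89359938,  0.09321387]), 'moment': array([-0.0096981 ,  0.02545679,  0.01282156]), 'grasp_force': 0.0, 'opening': 1.005205001347816}
```

View pics/t0.png

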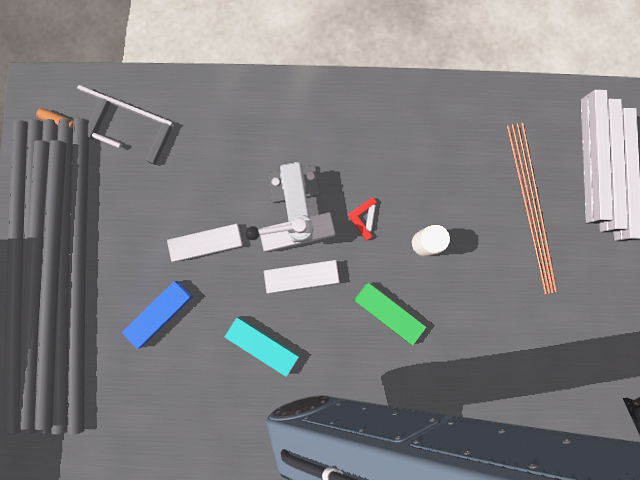

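View pics/s0.png

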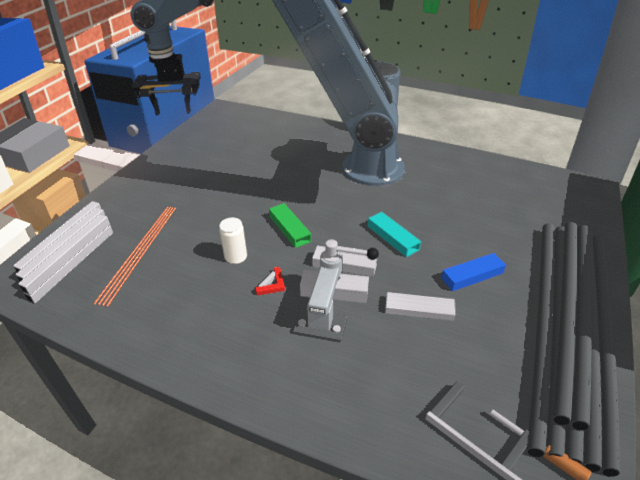

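Top view: the clamp's hub is at (300,228) and its ball at (252,233). Grey box sections are at (297,232) under the foot, (205,243) and (302,277). The blue, turquoise and green look-alikes are at (157,315), (262,346) and (391,313), the magnet at (364,217) and the tin at (431,240). The scene view shows the back of the clamp at (318,308). The piece under the foot is the grey one, and I'll confirm that in an enlarged crop.

```bash
python3 - <<'E'
from h import *
a,d,p=cap('top'); b,e,q=cap('scene')
print('hub',onz(p,301,224,.156),'ball',onz(p,252,233,.142))
g=a.max(2); m=((g<45)).astype(np.uint8); m[:, :235]=0; m[:,270:]=0; m[:215]=0; m[250:]=0
n,_,st,c=cv2.connectedComponentsWithStats(m); print(st,c)
for u,v in [(300,222),(252,233),(292,185),(275,238),(325,228),(300,280),(205,243)]: print(u,v,pt(p,d,u,v))
for n_,u,v in [('hubs',331,243),('balls',373,254),('tube',350,284),('t2',345,262),('t3',420,300),('head',322,290)]: print(n_,pt(q,e,u,v))
A=cv2.resize(a[140:300,200:400],(600,480),interpolation=2); B=cv2.resize(b[225:350,275:400],(600,600),interpolation=2)
C=np.zeros((480,800,3),np.uint8); C[:320,:400]=cv2.resize(A,(400,320)); C[:400,400:]=cv2.resize(B,(400,400))
cv2.imwrite('pics/c1.png',C[...,::-1])
E
```

```text
hub [0.5736172  0.07948646 0.156     ] ball [0.55568883 0.17624012 0.142     ]
[[     0      0    640    480 307195]
 [   257    230      1      3      3]
 [   256    236      2      2      2]] [[319.50102052 239.50010254]
 [257.         231.        ]
 [256.5        236.5       ]]
300 222 [0.57775221 0.08158603 0.15417478]
252 233 [0.55412535 0.17426404 0.15632555]
292 185 [0.66186448 0.10178379 0.10277869]
275 238 [0.55661444 0.13949446 0.04160216]
325 228 [0.58086406 0.03056338 0.04059715]
300 280 [0.46623059 0.08338868 0.02635621]
205 243 [0.54440022 0.29677088 0.02222497]
hubs [0.57250804 0.08457279 0.15683626]
balls [0.56386909 0.18116805 0.15048569]
tube [0.56808866 0.13239064 0.0401406 ]
t2 [0.49126243 0.09009331 0.02960122]
t3 [0.53467131 0.29753406 0.01973058]
head [0.66437234 0.10176138 0.10093593]
```

View pics/c1.png

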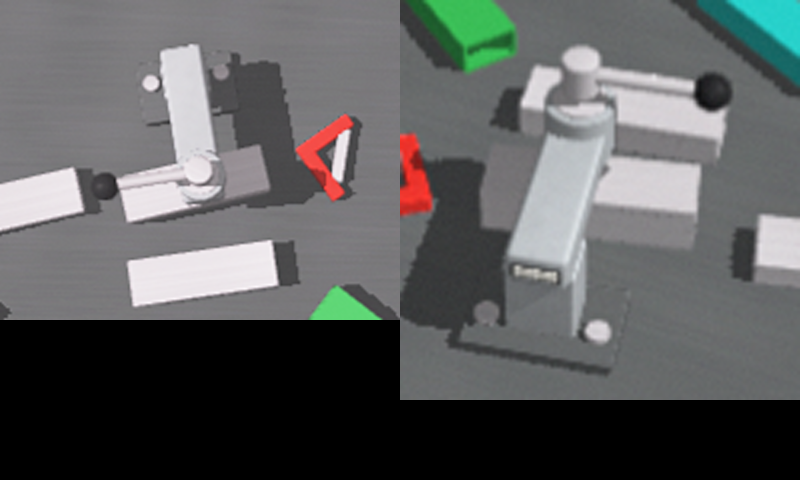

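The grey 40 mm piece (tube_high, top at z≈0.040) lies under the foot. The other two greys are 30 and 20 mm high. The axis is at about (0.573, 0.083), with the lever at azimuth ~100° and the clamp's +x at ~12°. I'll go behind the lever with the fingers shut.

Request:
apply_moves([
  {"x": 538,"y": -510,"z": 0,"rz": 4.275,"claw": 255},
  {"x": 538,"y": -510,"z": 0,"rz": 4.275,"claw": 255},
  {"x": 538,"y": -510,"z": 0,"rz": 4.275,"claw": 255},
  {"x": 538,"y": -510,"z": 0,"rz": 4.275,"claw": 255},
  {"x": 538,"y": -510,"z": 0,"rz": 4.275,"claw": 255},
  {"x": 538,"y": -510,"z": 0,"rz": 4.275,"claw": 255},
  {"x": 538,"y": -510,"z": 0,"rz": 4.275,"claw": 255},
  {"x": 538,"y": -510,"z": 0,"rz": 4.275,"claw": 255},
  {"x": 538,"y": -510,"z": 0,"rz": 4.275,"claw": 255},
  {"x": 538,"y": -510,"z": 0,"rz": 4.275,"claw": 255},
])

```text
validation failed for argument at $.ro...
```

Request:
apply_moves([
  {"x": 0},
  {"x": 0},
])

```text
validation failed for argument at $.ro...
```

Request:
apply_moves([
  {"x": 538,"y": -510,"z": 0,"rx": 0,"ry": 0,"rz": 4.275,"claw": 255},
  {"x": 538,"y": -510,"z": 0,"rx": 0,"ry": 0,"rz": 4.275,"claw": 255},
  {"x": 538,"y": -510,"z": 0,"rx": 0,"ry": 0,"rz": 4.275,"claw": 255},
  {"x": 538,"y": -510,"z": 0,"rx": 0,"ry": 0,"rz": 4.275,"claw": 255},
  {"x": 538,"y": -510,"z": 0,"rx": 0,"ry": 0,"rz": 4.275,"claw": 255},
  {"x": 538,"y": -510,"z": 0,"rx": 0,"ry": 0,"rz": 4.275,"claw": 255},
  {"x": 538,"y": -510,"z": 0,"rx": 0,"ry": 0,"rz": 4.275,"claw": 255},
  {"x": 538,"y": -510,"z": 0,"rx": 0,"ry": 0,"rz": 4.275,"claw": 255},
  {"x": 538,"y": -510,"z": 0,"rx": 0,"ry": 0,"rz": 4.275,"claw": 255},
  {"x": 538,"y": -510,"z": 0,"rx": 0,"ry": 0,"rz": 4.275,"claw": 255},
])

```text
time_s: 1.45
position: [0.4939, 0.0226, 0.2477]
tcp_rot: [[1.0, 0.0, 0.001], [0.0, -1.0, -0.0], [0.001, 0.0, -1.0]]
force: [0.1, -0.9, -0.8]
opening: 0.018
grasp_force: 0.0
```

Request:
apply_moves([
  {"x": 35,"y": -100,"z": 0,"rx": 0,"ry": 0,"rz": 0,"claw": 255},
  {"x": 35,"y": -100,"z": 0,"rx": 0,"ry": 0,"rz": 0,"claw": 255},
  {"x": 35,"y": -100,"z": 0,"rx": 0,"ry": 0,"rz": 0,"claw": 255},
  {"x": 35,"y": -100,"z": 0,"rx": 0,"ry": 0,"rz": 0,"claw": 255},
])

```text
time_s: 1.95
position: [0.5277, 0.1203, 0.2472]
tcp_rot: [[1.0, 0.001, -0.001], [0.001, -1.0, -0.001], [-0.001, 0.001, -1.0]]
force: [0.2, -0.7, 0.6]
opening: 0.009
grasp_force: 0.0
```

```bash
python3 - <<'E'
from h import *
a,d,p=cap('top'); b,e,q=cap('scene'); w,f,r=cap('wrist')
print(read_state()['position'],r['xyz'],r['orientation'])
C=np.zeros((600,800,3),np.uint8)
C[:300,:400]=cv2.resize(w,(400,300)); C[:300,400:]=cv2.resize(a,(400,300)); C[300:,:300]=cv2.resize(b[225:350,275:400],(300,300)); C[300:,320:720]=cv2.resize(a[165:285,220:380],(400,300))
cv2.imwrite('pics/c2.png',C[...,::-1])
E
```

```text
[0.52791152 0.11931736 0.24748923] [0.60723063 0.11829111 0.38394025] [[-1.13201224e-04  9.56632042e-01  2.91299027e-01]
 [-9.99999924e-01 -2.17351099e-04  3.25177230e-04]
 [ 3.74389121e-04 -2.91298968e-01  9.56631994e-01]]
```

View pics/c2.png

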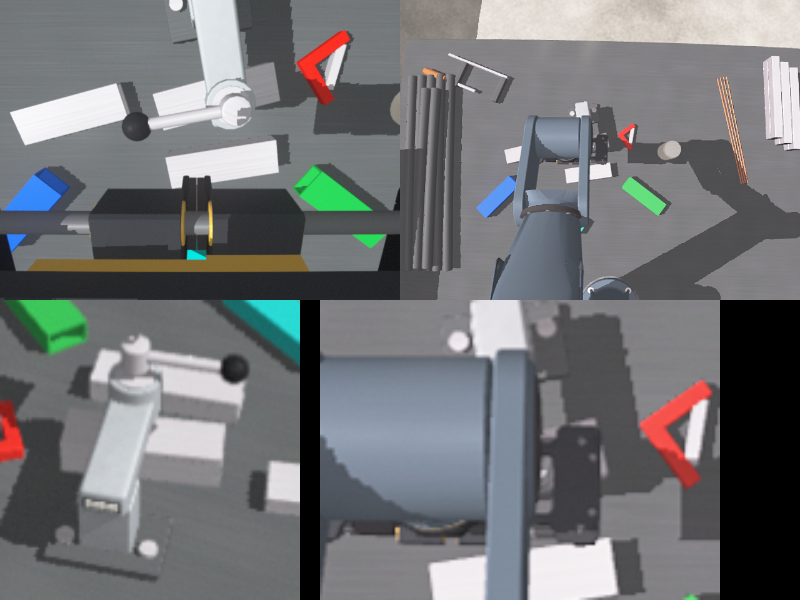

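The wrist view shows the hub at about (379,173), the ball at (218,202) and the shut fingers at the bottom. The scene crop shows the tab flush. I'll refine the axis and ball from the wrist view.

```bash
cat >> h.py <<'E'
def ballw(w,p,axis):
    # darkest round blob 94 mm from axis at z .142
    m=cv2.morphologyEx((w.max(2)<60).astype(np.uint8),cv2.MORPH_OPEN,np.ones((7,7),np.uint8))
    n,_,s,c=cv2.connectedComponentsWithStats(m); out=[]
    for i in range(1,n):
        P=onz(p,*c[i],.142); v=P[:2]-axis; r=np.hypot(*v)
        if s[i][4]>150 and .075<r<.115: out.append((P.round(4),round(r,4),round(np.degrees(np.arctan2(v[1],v[0])),1),s[i][4]))
    return out
E
python3 - <<'E'
from h import *
w,f,r=cap('wrist')
ax=np.array([.573,.083])
print(onz(r,379,173,.156)); print(ballw(w,r,ax))
g=cv2.cvtColor(w,cv2.COLOR_RGB2GRAY)[100:240,180:440]
c=cv2.HoughCircles(g,cv2.HOUGH_GRADIENT,1,20,param1=100,param2=18,minRadius=12,maxRadius=45)
print([(x+180,y+100,R,onz(r,x+180,y+100,.156).round(4)) for x,y,R in c[0]])
E
```

```text
[0.57405012 0.08264617 0.156     ]
[(array([0.5564, 0.1695, 0.142 ]), np.float64(0.0881), np.float64(100.9), np.int32(598))]
[(np.float32(369.5), np.float32(166.5), np.float32(38.9), array([0.5776, 0.088 , 0.156 ])), (np.float32(217.5), np.float32(201.5), np.float32(23.4), array([0.5582, 0.1724, 0.156 ]))]
```

Request:
apply_moves([
  {"x": 3,"y": -10,"z": 50,"rx": 0,"ry": 0,"rz": 0,"claw": 255},
  {"x": 3,"y": -10,"z": 98,"rx": 0,"ry": 0,"rz": 0,"claw": 255},
  {"x": 3,"y": -10,"z": 98,"rx": 0,"ry": 0,"rz": 0,"claw": 255},
  {"x": 3,"y": -10,"z": 98,"rx": 0,"ry": 0,"rz": 0,"claw": 255},
])

```text
time_s: 2.65
position: [0.5324, 0.1301, 0.1508]
tcp_rot: [[1.0, -0.001, 0.002], [-0.001, -1.0, 0.0], [0.002, -0.0, -1.0]]
force: [0.2, 0.6, 0.5]
opening: 0.005
grasp_force: 0.0
```

```bash
cat >> h.py <<'E'
AX=np.array([.574,.083])
def W(th,r=.060,s=1):   # peg centre with its side touching the bar at angle th; s=1 on the ccw side (pushes cw)
    t=np.radians(th); h=.0095*abs(np.sin(t))+.015*abs(np.cos(t))+.006
    a=t+s*np.arcsin(h/r); return AX+r*np.array([np.cos(a),np.sin(a)])
def plan(ths,s=1):
    st=read_state(); P=np.array(st['position'])
    print('t',round(st['time_s'],2),'z',P[2].round(4),'F',st['force'].round(1))
    for th in ths:
        d=(W(th,s=s)-P[:2])*1000; print(th,'x %.0f y %.0f'%(d[0],-d[1]))
def tab(ref=None):
    b,e,q=cap('scene'); return b[290:325,295:340]
E
python3 - <<'E'
from h import *
np.save('tab0.npy',tab())
plan([101-30*k-20+j for k in range(4) for j in (20,10,0)])
E
```

```text
t 2.7 z 0.1515 F [-0.8 -0.6 -0.4]
101 x 12 y -5
91 x 24 y -10
81 x 33 y -12
71 x 41 y -13
61 x 49 y -12
51 x 58 y -10
41 x 67 y -7
31 x 76 y -2
21 x 84 y 6
11 x 91 y 14
1 x 97 y 25
-9 x 100 y 34
```

Request:
apply_moves([
  {"x": 12,"y": -5,"z": 3,"rx": 0,"ry": 0,"rz": 0,"claw": 255},
  {"x": 18,"y": -8,"z": 3,"rx": 0,"ry": 0,"rz": 0,"claw": 255},
  {"x": 24,"y": -10,"z": 3,"rx": 0,"ry": 0,"rz": 0,"claw": 255},
  {"x": 33,"y": -12,"z": 3,"rx": 0,"ry": 0,"rz": 0,"claw": 255},
  {"x": 33,"y": -12,"z": 3,"rx": 0,"ry": 0,"rz": 0,"claw": 255},
])

```text
time_s: 3.32
position: [0.5663, 0.1431, 0.1471]
tcp_rot: [[1.0, 0.0, 0.004], [0.0, -1.0, 0.001], [0.004, -0.001, -1.0]]
force: [0.0, 0.8, 0.6]
opening: 0.006
grasp_force: 0.0
```

```bash
python3 - <<'E'
from h import *
w,f,r=cap('wrist','w1.png'); print(ballw(w,r,AX))
print(abs(tab().astype(int)-np.load('tab0.npy')).mean())
plan([81,71,61,51,41,31,21,11,1,-9])
E
```

```text
[(array([0.6021, 0.1692, 0.142 ]), np.float64(0.0906), np.float64(72.0), np.int32(3429)), (array([0.5688, 0.1701, 0.142 ]), np.float64(0.0872), np.float64(93.4), np.int32(5913)), (array([0.5068, 0.1354, 0.142 ]), np.float64(0.0852), np.float64(142.1), np.int32(30942)), (array([0.5319, 0.1765, 0.142 ]), np.float64(0.1025), np.float64(114.2), np.int32(3065))]
1.3870899470899472
t 3.42 z 0.1469 F [ 0.6 -1.2  0.1]
81 x 0 y 1
71 x 8 y -0
61 x 17 y 1
51 x 26 y 2
41 x 35 y 6
31 x 44 y 11
21 x 52 y 18
11 x 59 y 27
1 x 65 y 38
-9 x 67 y 47
```

View pics/w1.png

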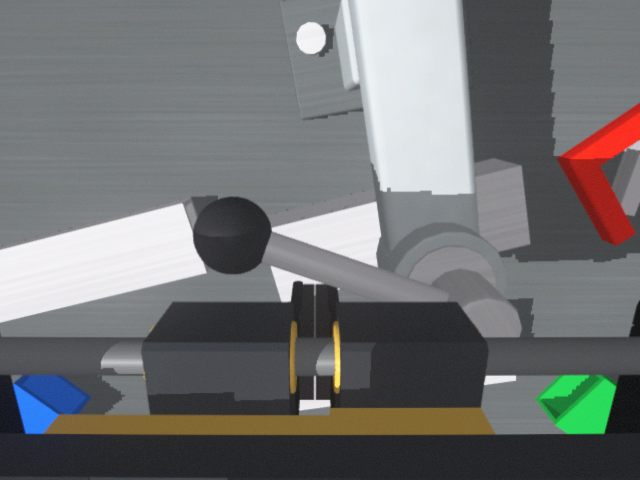

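The wrist view shows the ball at (232,235), so the lever is at azimuth 72°. That is exactly one click, as the model predicted. I'll do the next two.

Request:
apply_moves([
  {"x": 8,"y": 0,"z": 0,"rx": 0,"ry": 0,"rz": 0,"claw": 255},
  {"x": 17,"y": 1,"z": 0,"rx": 0,"ry": 0,"rz": 0,"claw": 255},
  {"x": 26,"y": 2,"z": 0,"rx": 0,"ry": 0,"rz": 0,"claw": 255},
  {"x": 26,"y": 2,"z": 0,"rx": 0,"ry": 0,"rz": 0,"claw": 255},
  {"x": 35,"y": 6,"z": 0,"rx": 0,"ry": 0,"rz": 0,"claw": 255},
  {"x": 44,"y": 11,"z": 0,"rx": 0,"ry": 0,"rz": 0,"claw": 255},
  {"x": 52,"y": 18,"z": 0,"rx": 0,"ry": 0,"rz": 0,"claw": 255},
  {"x": 52,"y": 18,"z": 0,"rx": 0,"ry": 0,"rz": 0,"claw": 255},
])

```text
time_s: 4.42
position: [0.6178, 0.1239, 0.1467]
tcp_rot: [[1.0, -0.001, 0.002], [-0.001, -1.0, -0.0], [0.002, 0.0, -1.0]]
force: [0.8, -0.4, -0.4]
opening: 0.002
grasp_force: 0.0
```

```bash
cat >> h.py <<'E'
def chk(ths,s=1):
    w,f,r=cap('wrist'); print([(x[1:]) for x in ballw(w,r,AX)])
    t=tab(); d=abs(t.astype(int)-np.load('tab0.npy')); print('tabdiff',d.mean().round(2),(d.max(2)>40).sum())
    plan(ths,s); return w,t
E
python3 - <<'E'
from h import *
chk([21,11,1,-9,-19,-29,-39,-49,-59,-69])
E
```

```text
[(np.float64(0.086), np.float64(8.5), np.int32(1718)), (np.float64(0.0781), np.float64(52.9), np.int32(4767)), (np.float64(0.0949), np.float64(-61.7), np.int32(193))]
tabdiff 9.78 111
t 4.53 z 0.1467 F [ 0.7 -0.5  0.8]
21 x -0 y -0
11 x 7 y 9
1 x 13 y 19
-9 x 15 y 28
-19 x 17 y 37
-29 x 16 y 47
-39 x 14 y 58
-49 x 10 y 68
-59 x 4 y 78
-69 x -4 y 87
```

```bash
python3 - <<'E'
from h import *
t=tab(); b=capture('scene')[0]; w=capture('wrist')[0]
C=np.zeros((300,800,3),np.uint8); C[:,:300]=cv2.resize(b[230:355,270:395],(300,300)); C[:200,310:567]=cv2.resize(t,(257,200)); C[:165,580:800]=cv2.resize(w,(220,165))
cv2.imwrite('pics/c3.png',C[...,::-1])
E
```

```text
(no output)
```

View pics/c3.png

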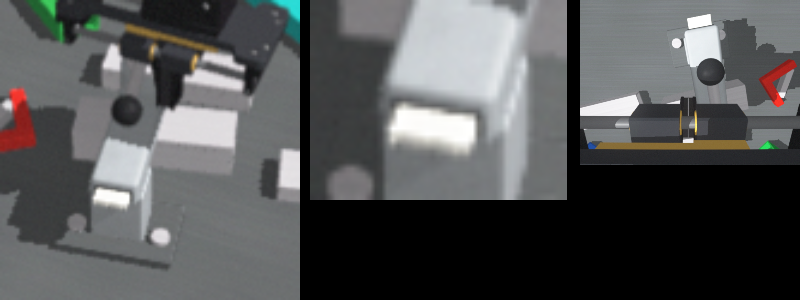

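The tab is visibly out now, as a bright tongue at about (319,312) in the scene view and beyond the head's far end in the wrist view. I'll measure how far it protrudes, to tell 12 mm from 27 mm.

```bash
python3 - <<'E'
from h import *
w,f,r=cap('wrist'); b,e,q=cap('scene')
m=(w.min(2)>225).astype(np.uint8); m[:, :250]=0; m[120:]=0; m[:,460:]=0
n,_,s,c=cv2.connectedComponentsWithStats(m)
for i in range(1,n):
  if s[i][4]>100:
    k=cv2.findContours((_==i).astype(np.uint8),0,2)[0][0]; R=cv2.boxPoints(cv2.minAreaRect(k)); P=[onz(r,*x,.089)[:2] for x in R]
    print(s[i],np.round(P,4).tolist(),[round(np.linalg.norm(P[j]-P[j-1])*1000,1) for j in range(4)])
# profile along clamp +x (wrist): heights
u=np.array([np.cos(np.radians(11.5)),np.sin(np.radians(11.5))])
for name,im,dd,p in (('w',w,f,r),('s',b,e,q)):
    pts=[]
    H,Wd=dd.shape
    yy,xx=np.mgrid[0:H,0:Wd]; K=np.array([[p['fx'],0,p['cx']],[0,p['fy'],p['cy']],[0,0,1.]])
    a=cv2.undistortPoints(np.stack([xx,yy],-1).reshape(-1,1,2).astype(float),K,np.array(p['D'],float))[:,0]
    D=dd.reshape(-1); X=np.array(p['xyz'])+(np.c_[a[:,0],-a[:,1],-np.ones(len(a))]*D[:,None])@np.array(p['orientation']).T
    v=X[:,:2]-AX; l=v@u; t=v@np.array([-u[1],u[0]])
    k=(D>0)&(abs(t)<.010)&(l>.1)&(l<.19)&(X[:,2]>.055)
    h=[(int(g),int(k[(l*1000//3*3==g)&k].sum()),round(X[k&(l*1000//3*3==g),2].max(),3)) for g in range(99,190,3) if (k&(l*1000//3*3==g)).any()]
    print(name,h)
E
```

```text
[ 312   41   71   43 2118] [[0.7196, 0.1252], [0.7249, 0.0961], [0.7126, 0.0929], [0.7072, 0.1226]] [np.float64(12.7), np.float64(29.6), np.float64(12.6), np.float64(30.2)]
[ 305   81   95   39 2973] [[0.7057, 0.1281], [0.7084, 0.0874], [0.6922, 0.0853], [0.6894, 0.1271]] [np.float64(16.4), np.float64(40.8), np.float64(16.3), np.float64(41.9)]
[269 112  24   8 147] [[0.6951, 0.1439], [0.6951, 0.1336], [0.6921, 0.1336], [0.6921, 0.144]] [np.float64(3.0), np.float64(10.3), np.float64(3.0), np.float64(10.4)]
w [(99, 661, np.float64(0.155)), (102, 789, np.float64(0.152)), (105, 316, np.float64(0.101)), (108, 323, np.float64(0.101)), (111, 329, np.float64(0.101)), (114, 329, np.float64(0.101)), (117, 337, np.float64(0.101)), (120, 343, np.float64(0.102)), (123, 349, np.float64(0.101)), (126, 352, np.float64(0.101)), (129, 355, np.float64(0.101)), (132, 351, np.float64(0.101)), (135, 301, np.float64(0.1)), (138, 326, np.float64(0.091)), (141, 330, np.float64(0.09)), (144, 335, np.float64(0.091)), (147, 341, np.float64(0.09)), (150, 112, np.float64(0.09))]
s [(99, 21, np.float64(0.157)), (102, 33, np.float64(0.154)), (105, 19, np.float64(0.153)), (108, 9, np.float64(0.103)), (111, 6, np.float64(0.102)), (114, 11, np.float64(0.104)), (117, 13, np.float64(0.105)), (120, 7, np.float64(0.104)), (123, 10, np.float64(0.106)), (126, 13, np.float64(0.103)), (129, 12, np.float64(0.102)), (132, 15, np.float64(0.102)), (135, 30, np.float64(0.102)), (138, 13, np.float64(0.096)), (141, 13, np.float64(0.093)), (144, 9, np.float64(0.094)), (147, 20, np.float64(0.092)), (150, 15, np.float64(0.092))]
```

The tab is out 12.6 mm, so the lever sits exactly on the pop click at azimuth 11°, 3 clicks from the start. I'll cross over the bar and push back four clicks.

```bash
python3 - <<'E'
from h import *
plan([-4,11,21,31,41,51,61,71,81,91,101,111,121],-1)
E
```

```text
t 4.78 z 0.1466 F [-0.1  0.5  0.8]
-4 x 12 y 67
11 x 16 y 53
21 x 18 y 44
31 x 17 y 34
41 x 15 y 23
51 x 10 y 13
61 x 4 y 3
71 x -5 y -5
81 x -16 y -12
91 x -28 y -16
101 x -35 y -18
111 x -44 y -18
121 x -52 y -17
```

Request:
apply_moves([
  {"x": 0,"y": 0,"z": -30,"rx": 0,"ry": 0,"rz": 0,"claw": 255},
  {"x": 0,"y": 0,"z": -60,"rx": 0,"ry": 0,"rz": 0,"claw": 255},
  {"x": 0,"y": 0,"z": -60,"rx": 0,"ry": 0,"rz": 0,"claw": 255},
  {"x": 12,"y": 40,"z": -60,"rx": 0,"ry": 0,"rz": 0,"claw": 255},
  {"x": 12,"y": 70,"z": -60,"rx": 0,"ry": 0,"rz": 0,"claw": 255},
  {"x": 12,"y": 70,"z": -60,"rx": 0,"ry": 0,"rz": 0,"claw": 255},
  {"x": 12,"y": 70,"z": -30,"rx": 0,"ry": 0,"rz": 0,"claw": 255},
  {"x": 12,"y": 70,"z": 0,"rx": 0,"ry": 0,"rz": 0,"claw": 255},
  {"x": 12,"y": 70,"z": 0,"rx": 0,"ry": 0,"rz": 0,"claw": 255},
])

```text
time_s: 5.9
position: [0.6256, 0.0559, 0.1434]
tcp_rot: [[1.0, 0.001, -0.008], [0.001, -1.0, 0.001], [-0.008, -0.001, -1.0]]
force: [0.3, -0.3, 1.3]
opening: 0.006
grasp_force: 0.0
```

```bash
python3 - <<'E'
from h import *
chk([11,16,21,26,31],-1)
E
```

```text
[(np.float64(0.0837), np.float64(13.9), np.int32(1828)), (np.float64(0.0766), np.float64(-55.8), np.int32(14415))]
tabdiff 9.54 100
t 6.0 z 0.1465 F [ 0.7 -1.5  0.3]
11 x 5 y -16
16 x 5 y -21
21 x 6 y -25
26 x 6 y -30
31 x 5 y -36
```

Request:
apply_moves([
  {"x": 5,"y": -16,"z": 0,"rx": 0,"ry": 0,"rz": 0,"claw": 255},
  {"x": 5,"y": -21,"z": 0,"rx": 0,"ry": 0,"rz": 0,"claw": 255},
  {"x": 6,"y": -25,"z": 0,"rx": 0,"ry": 0,"rz": 0,"claw": 255},
  {"x": 6,"y": -30,"z": 0,"rx": 0,"ry": 0,"rz": 0,"claw": 255},
  {"x": 5,"y": -36,"z": 0,"rx": 0,"ry": 0,"rz": 0,"claw": 255},
  {"x": 5,"y": -36,"z": 0,"rx": 0,"ry": 0,"rz": 0,"claw": 255},
])

```text
time_s: 6.75
position: [0.6333, 0.0911, 0.1466]
tcp_rot: [[1.0, -0.0, 0.0], [-0.0, -1.0, 0.001], [0.0, -0.001, -1.0]]
force: [-0.3, 0.4, -0.7]
opening: 0.001
grasp_force: 0.0
```

```bash
python3 - <<'E'
from h import *
w,t=chk([31,41,51,61,71,81,91],-1)
b=capture('scene')[0]
C=np.zeros((300,800,3),np.uint8); C[:,:400]=cv2.resize(w,(400,300)); C[:,450:750]=cv2.resize(b[230:355,270:395],(300,300))
cv2.imwrite('pics/c4.png',C[...,::-1])
E
```

```text
[(np.float64(0.0803), np.float64(29.3), np.int32(9234))]
tabdiff 3.44 12
t 6.85 z 0.1466 F [ 0.2 -0.1 -0. ]
31 x -0 y 0
41 x -2 y -10
51 x -7 y -21
61 x -13 y -30
71 x -22 y -39
81 x -33 y -46
91 x -45 y -50
```

View pics/c4.png

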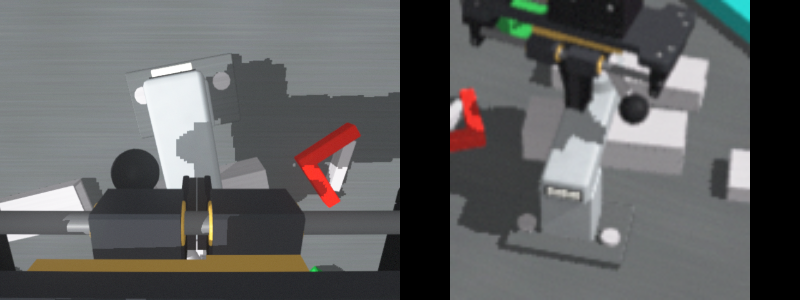

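The tab is in again. The ball is at about (216,272) in the wrist view, and I'll check that angle.

```bash
cat >> h.py <<'E'
def lev(uv):
    v=onz(camera_params('wrist'),*uv,.143)[:2]-AX; print('r',np.hypot(*v).round(4),'az',np.degrees(np.arctan2(v[1],v[0])).round(1))
E
python3 -c "
from h import *
lev((216,275))"
```

```text
r 0.0918 az 27.6
```

The lever is at ~28°, balanced at half-way against the fingertip, which must be slightly thinner than I modelled. I'll push a little further.

Request:
apply_moves([
  {"x": -1,"y": -4,"z": 0,"rx": 0,"ry": 0,"rz": 0,"claw": 255},
  {"x": -2,"y": -8,"z": 0,"rx": 0,"ry": 0,"rz": 0,"claw": 255},
  {"x": -2,"y": -8,"z": 0,"rx": 0,"ry": 0,"rz": 0,"claw": 255},
])

```text
time_s: 7.28
position: [0.6311, 0.0992, 0.1465]
tcp_rot: [[1.0, 0.001, -0.0], [0.001, -1.0, 0.0], [-0.0, -0.0, -1.0]]
force: [0.4, -0.2, 0.2]
opening: 0.004
grasp_force: 0.0
```

```bash
cat >> h.py <<'E'
def lever():
    w,f,r=cap('wrist'); g=cv2.medianBlur(cv2.cvtColor(w,cv2.COLOR_RGB2GRAY),5)
    c=cv2.HoughCircles(g,cv2.HOUGH_GRADIENT,1,15,param1=80,param2=14,minRadius=26,maxRadius=50)
    for x,y,R in (c[0] if c is not None else []):
        v=onz(r,x,y,.143)[:2]-AX
        if .083<np.hypot(*v)<.105 and g[int(y)%480,int(x)%640]<60: print('circ',x,y,R,'r',np.hypot(*v).round(4),'az',np.degrees(np.arctan2(v[1],v[0])).round(1))
    return w
E
python3 - <<'E'
from h import *
w=lever(); chk([36,38,41,46,51,56,61,66,71],-1)
E
```

```text
circ 193.5 300.5 38.9 r 0.0912 az 41.0
[(np.float64(0.079), np.float64(35.3), np.int32(7540))]
tabdiff 3.83 20
t 7.42 z 0.1466 F [ 0.1 -0.4  0.2]
36 x 1 y 3
38 x 1 y 0
41 x -0 y -3
46 x -2 y -8
51 x -5 y -13
56 x -8 y -18
61 x -11 y -23
66 x -15 y -27
71 x -20 y -31
```

The lever now rests at 41°, one click back. On to the second click (71°).

Request:
apply_moves([
  {"x": -2,"y": -8,"z": 0,"rx": 0,"ry": 0,"rz": 0,"claw": 255},
  {"x": -5,"y": -13,"z": 0,"rx": 0,"ry": 0,"rz": 0,"claw": 255},
  {"x": -8,"y": -18,"z": 0,"rx": 0,"ry": 0,"rz": 0,"claw": 255},
  {"x": -11,"y": -23,"z": 0,"rx": 0,"ry": 0,"rz": 0,"claw": 255},
  {"x": -16,"y": -28,"z": 0,"rx": 0,"ry": 0,"rz": 0,"claw": 255},
  {"x": -16,"y": -28,"z": 0,"rx": 0,"ry": 0,"rz": 0,"claw": 255},
])

```text
time_s: 8.18
position: [0.6142, 0.1277, 0.1464]
tcp_rot: [[1.0, 0.001, -0.002], [0.001, -1.0, 0.001], [-0.002, -0.001, -1.0]]
force: [-0.0, 0.7, -0.5]
opening: 0.003
grasp_force: 0.0
```

```bash
python3 - <<'E'
from h import *
w=lever(); b=capture('scene')[0]
C=np.zeros((300,800,3),np.uint8); C[:,:400]=cv2.resize(w,(400,300)); C[:,450:750]=cv2.resize(b[230:355,270:395],(300,300))
cv2.imwrite('pics/c5.png',C[...,::-1])
plan([71,76,81,86,91,96,101],-1)
E
```

```text
t 8.28 z 0.1465 F [-0.1 -1.3 -0.1]
71 x -4 y -3
76 x -9 y -7
81 x -15 y -10
86 x -20 y -12
91 x -26 y -14
96 x -30 y -15
101 x -34 y -15
```

View pics/c5.png

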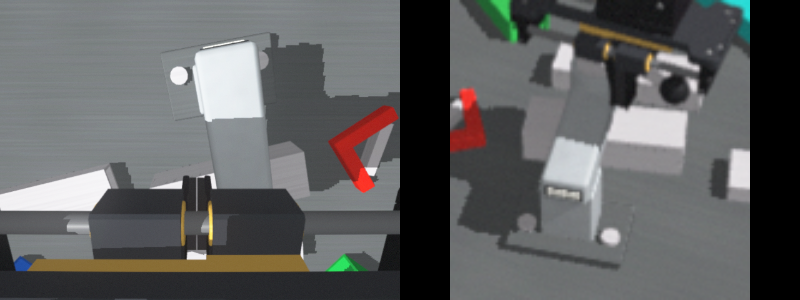

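The wrist view no longer shows the ball, but the scene view does, at about (364,267). I'll track it there.

```bash
cat >> h.py <<'E'
def sball(u,v):
    p=camera_params('scene'); x=onz(p,u,v,.143)[:2]-AX; return 'r %.4f az %.1f'%(np.hypot(*x),np.degrees(np.arctan2(x[1],x[0])))
def sfind(im):
    m=(im[230:310,300:420].max(2)<45).astype(np.uint8); p=camera_params('scene')
    g=cv2.resize(cv2.cvtColor(im[225:320,300:420],cv2.COLOR_RGB2GRAY),None,fx=4,fy=4,interpolation=2)
    c=cv2.HoughCircles(g,cv2.HOUGH_GRADIENT,1,12,param1=80,param2=10,minRadius=22,maxRadius=34)
    for x,y,R in (c[0] if c is not None else []):
        u,v=x/4+300-.4,y/4+225-.4; s=sball(u,v)
        if g[int(y)%380,int(x)%480]<60 and .08<float(s.split()[1])<.107: print('scene circ',u.round(1),v.round(1),R/4,s)
E
python3 - <<'E'
from h import *
print(sball(363.7,267.5)); sfind(cv2.cvtColor(cv2.imread('pics/s0.png'),4)); sfind(capture('scene')[0])
E
```

```text
r 0.0964 az 71.4
scene circ 372.5 253.2 5.95 r 0.0962 az 102.0
scene circ 363.0 266.5 6.3 r 0.0932 az 72.3
```

The lever is at 71–72°, two clicks back. Now the third click (101°).

Request:
apply_moves([
  {"x": -4,"y": -3,"z": 0,"rx": 0,"ry": 0,"rz": 0,"claw": 255},
  {"x": -9,"y": -7,"z": 0,"rx": 0,"ry": 0,"rz": 0,"claw": 255},
  {"x": -15,"y": -10,"z": 0,"rx": 0,"ry": 0,"rz": 0,"claw": 255},
  {"x": -20,"y": -12,"z": 0,"rx": 0,"ry": 0,"rz": 0,"claw": 255},
  {"x": -27,"y": -14,"z": 0,"rx": 0,"ry": 0,"rz": 0,"claw": 255},
  {"x": -27,"y": -14,"z": 0,"rx": 0,"ry": 0,"rz": 0,"claw": 255},
])

```text
time_s: 9.07
position: [0.5864, 0.1413, 0.1463]
tcp_rot: [[1.0, 0.0, -0.003], [0.0, -1.0, 0.001], [-0.003, -0.001, -1.0]]
force: [-0.4, 0.1, -1.1]
opening: 0.004
grasp_force: 0.0
```

```bash
python3 - <<'E'
from h import *
im,_,_=cap('scene','s4.png'); sfind(im)
plan([96,101,106,111,116,121,126,131],-1)
E
```

```text
scene circ 372.2 253.2 6.225 r 0.0956 az 102.0
t 9.12 z 0.1463 F [-0.8 -0.3  0.9]
96 x -2 y -1
101 x -6 y -1
106 x -10 y -2
111 x -14 y -2
116 x -19 y -2
121 x -23 y -1
126 x -28 y -0
131 x -32 y 1
```

The lever is at 102°, three clicks back. Now the fourth (131°).

Request:
apply_moves([
  {"x": -6,"y": -1,"z": 0,"rx": 0,"ry": 0,"rz": 0,"claw": 255},
  {"x": -10,"y": -2,"z": 0,"rx": 0,"ry": 0,"rz": 0,"claw": 255},
  {"x": -14,"y": -2,"z": 0,"rx": 0,"ry": 0,"rz": 0,"claw": 255},
  {"x": -19,"y": -2,"z": 0,"rx": 0,"ry": 0,"rz": 0,"claw": 255},
  {"x": -24,"y": -1,"z": 0,"rx": 0,"ry": 0,"rz": 0,"claw": 255},
  {"x": -24,"y": -1,"z": 0,"rx": 0,"ry": 0,"rz": 0,"claw": 255},
])

```text
time_s: 9.88
position: [0.5635, 0.1416, 0.1466]
tcp_rot: [[1.0, -0.0, -0.002], [-0.0, -1.0, 0.0], [-0.002, -0.0, -1.0]]
force: [-0.2, -1.4, -0.4]
opening: 0.004
grasp_force: 0.0
```

```bash
python3 - <<'E'
from h import *
im,_,_=cap('scene','s5.png'); sfind(im)
plan([101,111,121,126,131],-1)
E
```

```text
t 9.93 z 0.1464 F [-0.  -0.7 -0.2]
101 x 18 y -1
111 x 9 y -1
121 x 1 y -0
126 x -4 y 0
131 x -8 y 2
```

The ball is hidden behind the fingers, so I'll back off, rise clear and look.

Request:
apply_moves([
  {"x": 10,"y": 0,"z": 0,"rx": 0,"ry": 0,"rz": 0,"claw": 255},
  {"x": 10,"y": 0,"z": -40,"rx": 0,"ry": 0,"rz": 0,"claw": 255},
  {"x": 10,"y": 0,"z": -80,"rx": 0,"ry": 0,"rz": 0,"claw": 255},
  {"x": -40,"y": 20,"z": -100,"rx": 0,"ry": 0,"rz": 0,"claw": 255},
  {"x": -90,"y": 40,"z": -100,"rx": 0,"ry": 0,"rz": 0,"claw": 255},
  {"x": -90,"y": 40,"z": -100,"rx": 0,"ry": 0,"rz": 0,"claw": 255},
  {"x": -90,"y": 40,"z": -100,"rx": 0,"ry": 0,"rz": 0,"claw": 255},
])

```text
time_s: 10.8
position: [0.4756, 0.1017, 0.2471]
tcp_rot: [[1.0, -0.0, 0.002], [-0.0, -1.0, 0.0], [0.002, -0.0, -1.0]]
force: [0.7, -0.1, 0.1]
opening: 0.006
grasp_force: 0.0
```

```bash
python3 - <<'E'
from h import *
im,_,_=cap('scene'); sfind(im); w,_,r=cap('wrist'); print(ballw(w,r,AX))
C=np.zeros((600,800,3),np.uint8); C[:300,:400]=cv2.resize(w,(400,300)); C[:300,400:]=cv2.resize(im,(400,300)); C[300:,:300]=cv2.resize(im[230:355,270:395],(300,300))
C[300:,400:]=cv2.resize(cv2.cvtColor(cv2.imread('pics/s0.png'),4),(400,300))
cv2.imwrite('pics/c6.png',C[...,::-1])
st=read_state(); print(st['time_s'],st['position'])
E
```

```text
scene circ 369.5 239.2 5.725 r 0.0957 az 131.0
[(array([0.5113, 0.1507, 0.142 ]), np.float64(0.0922), np.float64(132.8), np.int32(874))]
10.9 [0.4762707  0.10176483 0.24682511]
```

View pics/c6.png

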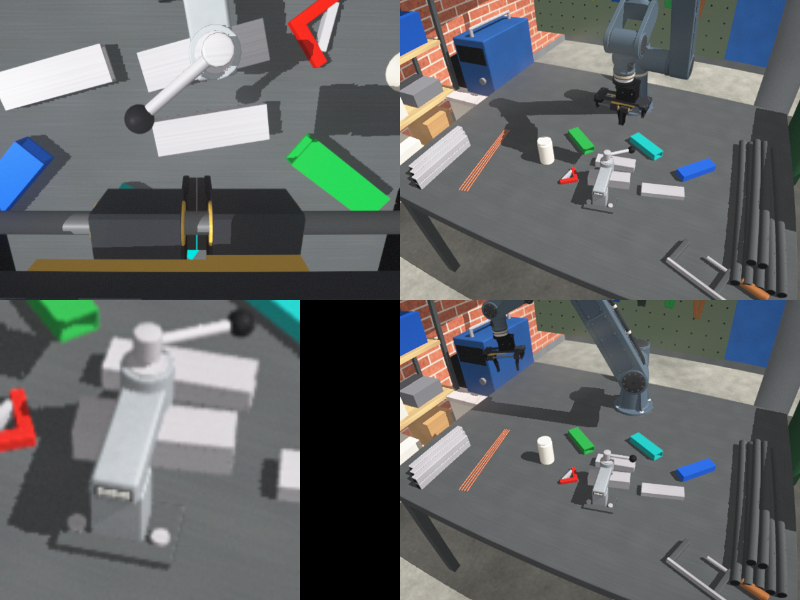

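The lever rests at 131°, exactly four clicks back from the 11° pop click. The tab is flush, the steel, magnet and tin have not moved, and the arm is clear.

```bash
python3 -c "
from rig import *
print(hand_in())"
```

```text
the job is handed in; nothing more can be done
None
```

I turned the lever clockwise three clicks, to the click where the tab popped out (measured at 12.6 mm), then pushed it back exactly four; it rests in that click with the tab flush and nothing else visibly moved, and the job is handed in.

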